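Lock the bayonet cap on the detector box

TASK

Pick up the black bayonet cap (the one with the straight wing grip and two side lugs) and fit it in the round port on top of the grey detector box: find the slots with the lugs by feel, push the cap gently down against the spring, turn it clockwise (seen from above) to the end stop, then let go so that the spring holds it locked. Never force it against the box: hard pressing or twisting breaks the lugs. Leave the other things on the table where they are.

Things in the scene. Friction and masses are not known exactly. Their poses are not given: they have to be found in the camera images.
- cap_center (a point): Centre, half-way up, of the loose black bayonet cap, 72 mm tall, 0.16 kg, upright on the table at the start. z: the cap's axis, up; x: along lugs and wing. Round nose of 41 mm diameter up to 28 mm (lowest 4.5 mm tapered to 33), flange disc of 60 mm diameter at 28 to 34 mm, then the wing grip. A half turn gives the same cap.
- cap_grip (a point): Where to pinch the cap's straight wing grip: on the axis, 57 mm above the cap's underside. The wing is 46 mm long along x, 16 mm thick along y, and stands from the flange's top (34 mm) to 72 mm; pinch it across y. Axes as cap_center.
- cap: The bayonet cap; origin at the centre of its underside, axes as cap_center. Its two lugs stick out at opposite sides of the nose, along +x and -x, 10 to 15 mm above the underside; each is 10 mm wide and ends 27 mm from the axis. Pressed or twisted against the port with over 50 N (sum of its contacts) they break; 5 to 15 N are enough.
- port: Grey detector box, fixed, 140 x 140 x 50 mm, origin under its centre, z up. In the middle of its top: an aluminium collar, 76 mm diameter, 30 mm tall, bore 43 mm, with two opposite open slots 13 mm wide, reaching 29 mm from the axis. The collar was clamped by hand: its slots lie along the box's x axis only to within 0.4 rad either way (not measured). It does not turn.
- port_mouth (a point): Centre of the collar's mouth: on its axis at the rim's top, 80 mm above the table, axes as port. With the lugs on the rim the cap's centre is 26 mm above it; in line with the slots the cap goes down 14 mm more to a solid floor (centre at 12 mm), against a spring plunger met from 11 mm below the mouth on: 4 N, rising to 9 N at the floor.
- port_bottom (a point): On the port's axis where the cap's underside is when pushed home, 24 mm below the mouth. From there to 2.5 mm higher the cap turns clockwise (from above, not the other way) under the lip, to a solid stop 0.8 to 0.95 rad on. Let up there, the spring lifts it 6 mm into notches: locked. Turned too little, it hangs 3 mm lower or springs out.
- plain_cap_center (a point): Centre, half-way up, of a plain black push cap, 42 mm tall, 60 mm diameter, round knob, no lugs: a bystander that may stand on either of the two cap places. Leave it.
- lens_tube_center (a point): Centre of an upright aluminium lens tube, 32 mm diameter, 45 mm tall. Leave it.
- clamp_ring: Steel ring lying flat, 54 mm diameter, 12 mm tall, origin at centre of its underside. Leave it.
- driver_grip (a point): Handle of a screwdriver lying on the table. Leave it.
- spanner_grip (a point): Handle of a spanner lying on the table. Leave it.
Not all that is in view belongs to the job. Leave any green or purple look-alike of the cap alone.

How it is judged:
By the outcome, as a careful person would: the job done as asked, in the order asked, and still so for the second after the job is handed in, with the robot touching nothing.
It also fails if it takes over 72 s, if anything falls off the work surface, if the arm or the gripper's body presses on something with over 40 N, if the wrist force passes 120 N, or if a joint passes its speed limit or range.

ROBOT

A 6-joint arm with a two-finger parallel gripper is mounted at the origin on the work surface. World frame = base frame: x ahead of the robot, y to its left, z up, the work surface at z = 0. Lengths are in m, angles in rad, forces in N, time in s.
With the tool pointing down it reaches from about 0.35 to 1 m from the base axis. Payload 7.1 kg.
Tool frame: the origin (TCP) lies between the finger pads; the fingertips stand 22 mm ahead of it and the grasp point (between the pads) lies 3 mm ahead of it; x points along the fingers, y is the direction in which the jaws open and shut, and the axes are right-handed (so a half turn about x gives the same grasp; the last joint's range is limited). The gripper opens to 85 mm and grips with 20 to 120 N. Pads are 22 mm wide; open, the fingers measure 114 mm over their backs; the gripper's body (76 mm by 85 mm) begins 54 mm behind the grasp point. The pads swing forward as they close: fully open they stand 13 mm farther back than shut.
Start: joints at [-1.331, 0.423, 1.63, -0, 1.089, -0.019], TCP at [0.16, -0.604, 0.253] pointing down, gripper open.
Joint ranges: [-3, 3], [-0.9, 2.11], [0.09, 2.58], [-1.31, 4.45], [0.11, 2.69], [-2.54, 2.54]. Speed limits (rad/s): [2.39, 2.39, 3.01, 3.14, 3.14, 3.14].

INTERFACE

Orientations are given as a rotation vector (axis times angle).
In Python, from rig import manip gives the robot as it stands. The module is installed in compiled form; this text tells all that it offers. Calls block until the motion is done:
- manip.move_to(position, orientation): joint-space move of the TCP to a pose.
- manip.servo_line(position, orientation=None, rate=0.15): straight line of the TCP; orientation=None keeps the orientation; rate is the mean speed in m/s.
- manip.set_joints(angles): joint-space move.
- manip.command_gripper(opening, f_grip=None): finger opening in m; f_grip is the grip in N (None keeps the last); returns when the fingers have stopped.
- manip.hold(seconds).
- manip.solve_ik(position, orientation): joint angles nearest the present ones, or None.
- manip.camera(name): name is "scene" or "top"; returns a dict with "image" (400x640x3 uint8, red, green, blue), "fx", "fy", "cx", "cy" (pixels), "cam_to_world" (4x4, takes a point from camera to world coordinates). Camera axes: x right, y down, z forward; pixel columns grow to the right and rows downward; lengths in m; the calibration is good to about 2 mm. A picture is of the moment at which its call begins. There is no depth.
A pose or a line that the arm cannot do raises manip.IKError and nothing moves.
- manip.sign_off(): hands the job in, once; it reports no verdict.
Readings, each from a call of its own:
- manip.get_time(): time.
- manip.get_joint_positions(): joint angles.
- manip.get_joint_vel(): joint speeds.
- manip.get_tau(): joint torques, N m.
- manip.get_position(): TCP position.
- manip.get_ee_rot(): TCP orientation.
- manip.get_contact_force(): force on the tool from outside, world axes, zero at the start.
- manip.get_torque(): the same for the moment, N m.
- manip.get_width(): finger opening in m.
Only numpy, scipy, OpenCV 4.12 (cv2) and the standard library are available. Lean on these libraries where they do the work, as an engineer would, in place of code of your own. Each camera call takes 0.05 s, during which the arm holds its last target. There are 200 camera calls.

## Working session

There is one attempt and no reset: what is moved stays moved. The work goes in short steps, each a Python script; the robot and the scene stay as the last script left them, time stands still between calls to the robot, and variables do not carry over. Pictures are saved under pics/ and viewed, about 8 in all and at most 12, crops included, and the job is handed in when it is done.

```bash
mkdir -p pics
cat > h.py <<'E'
import numpy as np, cv2
from rig import manip
from scipy.spatial.transform import Rotation as R
def snap(n,f):
    c=manip.camera(n); cv2.imwrite('pics/'+f,c['image'][:,:,::-1]); np.save('pics/%s.npy'%f,c,allow_pickle=True); return c
def ray(c,u,v,z):
    T=np.array(c['cam_to_world']); d=T[:3,:3]@np.array([(u-c['cx'])/c['fx'],(v-c['cy'])/c['fy'],1]); o=T[:3,3]
    return o+d*(z-o[2])/d[2]
def load(f): return np.load('pics/%s.npy'%f,allow_pickle=True).item()
E
python3 - <<'E'
from h import *
for n in('scene','top'):
    c=snap(n,n+'1.png'); print(n,c['fx'],c['cx'],c['cy'],np.round(c['cam_to_world'],3))
print(manip.get_ee_rot(),manip.get_width(),manip.get_time())
E
```

```text
scene 371.1980952725463 317.1471259241966 196.35604516689395 [[ 0.818  0.403 -0.41   0.946]
 [ 0.575 -0.569  0.587 -0.508]
 [ 0.003 -0.717 -0.698  0.677]
 [ 0.     0.     0.     1.   ]]
top 395.44527990116785 323.91241773826164 200.47574350096986 [[ 0.018 -0.977  0.214  0.349]
 [-1.    -0.018  0.004  0.019]
 [-0.    -0.214 -0.977  1.105]
 [ 0.     0.     0.     1.   ]]
[ 2.083859    0.27273104 -2.08418832] 0.08518864201813389 0.1
```

View pics/top1.png

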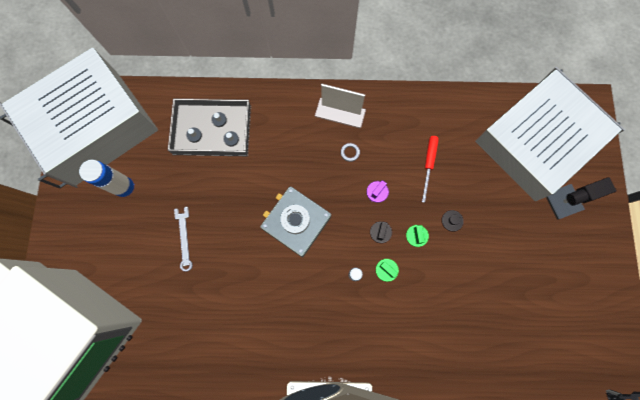

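View pics/scene1.png

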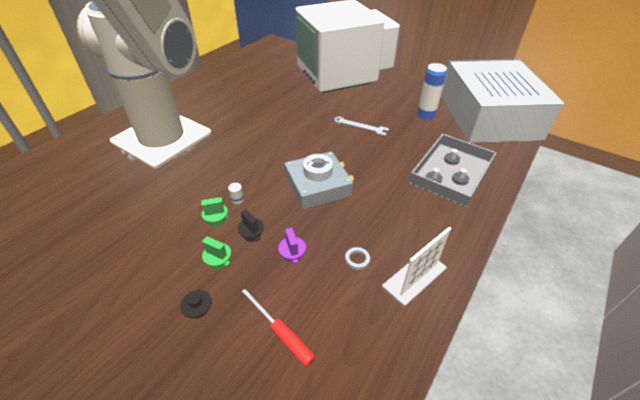

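Top view: the black cap with wing is at about (381,232) and the box with its collar at about (295,219). The plain cap is at (452,221), and the green and purple ones are decoys. Next I zoom in on the cap and the port.

Run:
```python
from h import *
t=cv2.imread('pics/top1.png'); s=cv2.imread('pics/scene1.png')
f=lambda im,u,v,w:cv2.resize(im[v-w:v+w,u-w:u+w],(400,300) if 0 else (390,290+100),interpolation=cv2.INTER_CUBIC)
m=np.hstack([f(t,381,232,20),f(t,296,219,38)])
m2=np.hstack([f(s,250,226,20),f(s,318,170,38)])
o=np.vstack([m,m2]); o=cv2.resize(o,(600,600)); 
o=cv2.convertScaleAbs(o,alpha=1.4,beta=10)
cv2.imwrite('pics/z1.png',o)
```

```text
(no output)
```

View pics/z1.png

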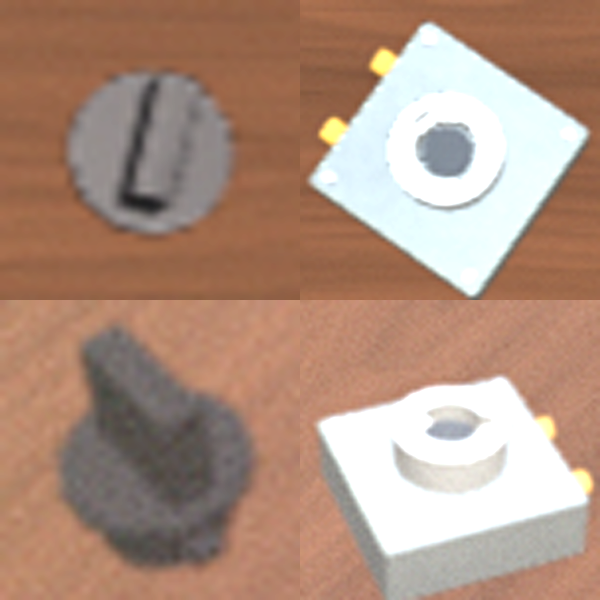

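Run:
```python
from h import *
t=cv2.imread('pics/top1.png'); s=cv2.imread('pics/scene1.png')
def f(im,u,v,w):
    g=im[v-w:v+w,u-w:u+w]; return cv2.resize(g,(400,400),interpolation=cv2.INTER_CUBIC)
def st(im):
    g=cv2.cvtColor(im,6); lo,hi=np.percentile(g,[2,99.5]); return np.clip((g.astype(float)-lo)/(hi-lo)*255,0,255).astype('uint8')
cv2.imwrite('pics/z2.png',np.hstack([st(f(t,295,219,20)),st(f(s,318,168,20))]))
ct,cs=load('top1.png'),load('scene1.png')
# cap: dark grey low-saturation mask in top
def cap(c,u,v,thr=60):
    im=c['image'].astype(int); m=((im.max(2)-im.min(2)<14)&(im.max(2)<110)).astype('uint8')
    n,l,stt,cen=cv2.connectedComponentsWithStats(m); k=l[v,u]; print(stt[k],cen[k]); return l==k
m=cap(ct,379,236)
cn=max(cv2.findContours(m.astype('uint8'),0,1)[0],key=len); print(cv2.minEnclosingCircle(cn), cv2.fitEllipse(cn))
print('cap flange', ray(ct,*cv2.fitEllipse(cn)[0],.034))
# gray values around
print(cv2.cvtColor(t,6)[218:248,366:398])
# collar
g=cv2.cvtColor(t,6)
print(g[203:236,276:315])
# box
hsv=cv2.cvtColor(t,cv2.COLOR_BGR2HSV); bm=((hsv[...,1]<60)&(hsv[...,2]>90)).astype('uint8')
n,l,stt,cen=cv2.connectedComponentsWithStats(bm); k=l[240,300]; print(stt[k]); 
cn=max(cv2.findContours((l==k).astype('uint8'),0,1)[0],key=len); b=cv2.minAreaRect(cn); print(b)
print([ray(ct,*p,.05)[:2].round(4) for p in cv2.boxPoints(b)])
```

```text
[370 222  22  21 350] [380.48       231.84571429]
((380.5, 231.64999389648438), 10.647747039794922) ((380.4783630371094, 231.84913635253906), (20.031766891479492, 20.4593505859375), 169.37628173828125)
cap flange [ 0.49885141 -0.13240134  0.034     ]
[[ 71  72  70  71  71  71  72  72  72  72  71  71  71  71  72  72  72  72
   73  72  73  72  72  73  72  73  72  74  74  72  73  73]
 [ 70  73  71  70  71  69  72  71  70  70  68  71  70  70  70  70  70  71
   70  71  70  71  72  71  69  71  71  71  71  70  71  71]
 [ 74  71  74  73  72  74  72  74  74  75  74  73  72  73  74  75  73  73
   74  74  74  74  74  74  74  73  74  73  75  74  75  74]
 [ 74  73  73  74  72  74  71  74  73  71  73  76  71  72  75  74  69  65
   69  74  72  72  74  74  73  74  73  75  73  75  74  75]
 [ 77  78  78  75  76  77  75  76  75  67  71  91  97  94  90  68  78  96
   92  81  65  69  74  75  73  77  76  76  76  76  77  76]
 [ 77  79  76  76  76  76  76  77  83  91  92  95  96  93  67  41  80  96
   93  90  97  80  69  74  76  76  77  75  77  75  76  78]
 [ 75  74  76  79  76  74  76  82  90  96  95  96  
[... 2861 characters left out ...]
  75  75  74]
 [ 75  75  74  75  76  74  76  75  76  73  72  73  71  71  73  72  73  71
   72  72  74  72  71  72  72  72  71  73  72  74  73  73]
 [ 72  71  71  73  72  73  72  72  71  71  72  72  72  71  72  72  72  73
   72  72  72  72  74  73  73  75  74  74  74  73  74  73]]
[[ 83 163 183 ... 174 176 182]
 [123 162 170 ... 171 171 176]
 [156 170 170 ... 171 170 171]
 ...
 [167 166 167 ... 176 178 179]
 [167 166 165 ... 176 179 179]
 [168 168 168 ... 177 176 178]]
[ 260  187   71   69 2687]
((295.34228515625, 220.43960571289062), (51.85737991333008, 52.430843353271484), 34.99201965332031)
[array([0.5036, 0.1964]), array([0.6245, 0.1199]), array([0.5433, 0.0017]), array([0.4263, 0.0797])]
```

View pics/z2.png

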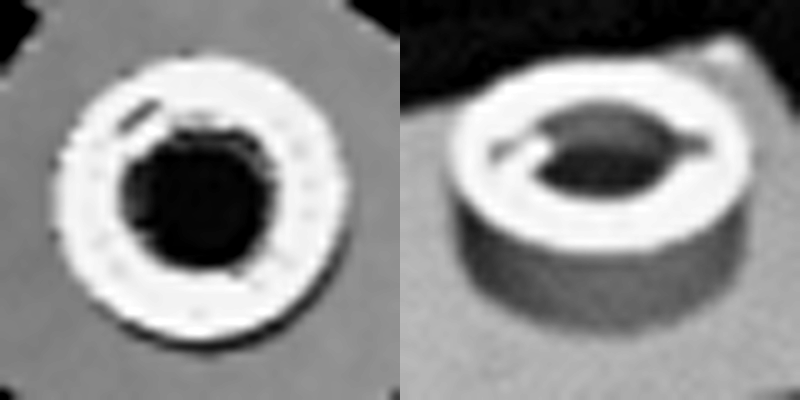

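The second zoom shows the slots: tips at about top pixel (289,210.7) and scene pixels (307.6,163.3) and (329,162.4). Next I compute the poses, check IK for the whole yaw range, then move above the cap.

```bash
cat >> h.py <<'E'
def ori(a,s=1):
    x=np.array([0,0,-1.]); y=s*np.array([-np.sin(a),np.cos(a),0]); return R.from_matrix(np.c_[x,y,np.cross(x,y)]).as_rotvec()
E
python3 - <<'E'
from h import *
ct,cs=load('top1.png'),load('scene1.png')
g=cv2.cvtColor(ct['image'],cv2.COLOR_RGB2GRAY).astype(float)
P=[]
for r in range(224,236):
    w=np.clip(75-g[r,375:385],0,None); P.append(((w*np.arange(375,385)).sum()/w.sum(),r))
P=np.array(P); k=np.polyfit(P[:,1],P[:,0],1); A=ray(ct,np.polyval(k,236),236,.05);B=ray(ct,np.polyval(k,224),224,.05)
print('wing ang',np.arctan2(*(B-A)[[1,0]]),k)
print('cap',ray(ct,380.8,232.0,.032),'scene wing top check')
print('port top',ray(ct,295.1,218.8,.08))
c=ray(ct,295.1,218.8,.08); d=ray(ct,289,210.7,.08)-c; print('slot top',np.arctan2(d[1],d[0]),np.linalg.norm(d))
a,b=ray(cs,307.6,163.3,.08),ray(cs,329,162.4,.08); d=b-a; print('slot scene',a,b,(a+b)/2,np.arctan2(d[1],d[0]),np.linalg.norm(d))
print('scene collar c',ray(cs,298+20.2,148+15.3,.08))
for s in(1,-1):
    print(s,manip.solve_ik([.499,-.133,.2],ori(-.235,s)))
    for y in(.95,.65,.3,0,-.35): print('  ',y,np.round(q,2) if (q:=manip.solve_ik([.525,.1,.12],ori(y,s))) is not None else None)
E
```

```text
wing ang -0.22026862810912926 [-2.15047909e-01  4.28521642e+02]
cap [ 0.49873248 -0.13355655  0.032     ] scene wing top check
port top [0.52280135 0.09788682 0.08      ]
slot top 0.6674601939424666 0.027184700976950575
slot scene [0.50548529 0.07886901 0.08      ] [0.54777172 0.11330892 0.08      ] [0.52662851 0.09608896 0.08      ] 0.6834861958675278 0.05453667714382166
scene collar c [0.5274242  0.09443718 0.08      ]
1 [-2.83522939e-01  3.38898488e-01  1.90979273e+00 -4.44089210e-16
  8.92901434e-01 -1.61931927e+00]
   0.95 [ 0.17  0.49  1.91 -0.    0.74 -2.35]
   0.65 [ 0.17  0.49  1.91 -0.    0.74 -2.05]
   0.3 [ 0.17  0.49  1.91 -0.    0.74 -1.7 ]
   0 [ 0.17  0.49  1.91 -0.    0.74 -1.4 ]
   -0.35 [ 0.17  0.49  1.91 -0.    0.74 -1.05]
-1 [-0.28352294  0.33889849  1.90979273  0.          0.89290143  1.52227339]
   0.95 [ 0.17  0.49  1.91 -0.    0.74  0.79]
   0.65 [ 0.17  0.49  1.91 -0.    0.74  1.09]
   0.3 [ 0.17  0.49  1.91 -0.    0.74  1.44]
   0 [ 0.17  0.49  1.91 -0.    0.74  1.74]
   -0.35 [ 0.17  0.49  1.91 -0.    0.74  2.09]
```

Run:
```python
from h import *
cs=load('scene1.png'); p=ray(cs,250.7,228,.034); print('scene cap',p)
x,y=.4987+.001,-.1336-.001; o=ori(-.22,-1)
manip.move_to([x,y,.16],o); manip.command_gripper(.06,30); print('t',manip.get_time(),manip.get_contact_force().round(2) if hasattr(manip.get_contact_force(),'round') else manip.get_contact_force())
snap('top','top2.png')
t0=manip.get_time()
manip.servo_line([x,y,.063],rate=.08); print(manip.get_time()-t0,manip.get_contact_force(),manip.get_position())
manip.command_gripper(.0,30); print('w',manip.get_width(),manip.get_contact_force(),manip.get_time())
manip.servo_line([x,y,.16],rate=.1); print('w',manip.get_width(),manip.get_contact_force(),manip.get_torque(),manip.get_time())
```

```text
scene cap [ 0.50322408 -0.13908161  0.034     ]
t 2.5833 [-0.78 -0.73  0.46]
1.3583999999999996 [ 0.24957823 -0.29692645  0.2708824 ] [ 0.50007304 -0.13473274  0.06345191]
w 0.015914569562816037 [-0.27904013  0.22108327  3.91078818] 4.4583
w 0.015614368016540522 [-0.18298147  0.06549401 -1.59880726] [-0.00392091  0.02518169  0.02570871] 5.575
```

Run:
```python
from h import *
x,y=.525,.096; o=ori(.67,-1)
manip.move_to([x,y,.18],o); manip.servo_line([x,y,.155],rate=.1); manip.hold(.3)
print(manip.get_position(),manip.get_contact_force(),manip.get_time())
a=snap('scene','scene3.png'); b=snap('top','top3.png')
f=lambda c,u,v,w:cv2.resize(c['image'][v-w:v+w,u-w:u+w,::-1],(400,400),interpolation=cv2.INTER_CUBIC)
cv2.imwrite('pics/z3.png',cv2.convertScaleAbs(np.hstack([f(a,318,150,40),f(b,295,215,40)]),alpha=1.3))
```

```text
[0.52533555 0.096011   0.15549251] [ 0.35488317  0.58802868 -1.42430984] 7.2
```

View pics/z3.png

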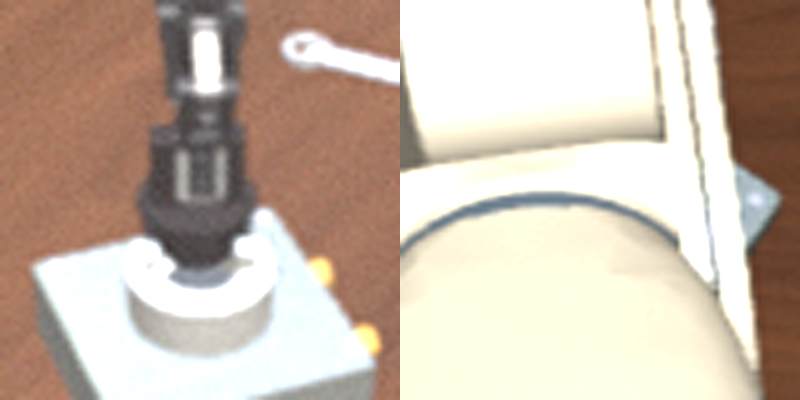

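```bash
cat >> h.py <<'E'
def F(n=3):
    v=[]
    for _ in range(n): v.append(manip.get_contact_force()); manip.hold(.01)
    return np.mean(v,0)-np.array([0,0,-1.6])
def step(t,a,rate=.02):
    "go to TCP target t at cap yaw a"
    manip.servo_line(t,ori(a,-1),rate=rate); return F()
E
python3 - <<'E'
from h import *
t=np.array([.5258,.0966,.155]); a=.67
f=step(t,a); print(f.round(2),manip.get_time())
while t[2]>.132:
    t=t-[0,0,.001]; f=step(t,a)
    l=np.where(abs(f[:2])>1.2,f[:2],0); t[:2]+=np.clip(l*2e-4,-.001,.001)
    print(t.round(4),f.round(1),round(manip.get_position()[2],4),round(manip.get_time(),2))
    if f[2]>6 or np.linalg.norm(f)>15: break
E
```

```text
[-0.13 -0.18 -0.34] 7.575
[0.5258 0.0966 0.154 ] [ 0.1  0.2 -0.1] 0.1539 7.85
[0.5258 0.0966 0.153 ] [ 0.9  0.2 -0.3] 0.1529 8.12
[0.5258 0.0966 0.152 ] [-0.1 -0.2 -0.2] 0.1519 8.4
[0.5258 0.0966 0.151 ] [-0.5  0.3 -0.4] 0.151 8.68
[0.5258 0.0966 0.15  ] [-0.5 -0.2 -0.5] 0.1499 8.95
[0.5258 0.0966 0.149 ] [ 0.5  0.  -0.2] 0.149 9.22
[0.5258 0.0966 0.148 ] [-0.   0.4 -0.1] 0.148 9.5
[0.5258 0.0966 0.147 ] [ 0.   0.1 -0.1] 0.147 9.78
[0.5258 0.0966 0.146 ] [ 0.   0.3 -0.3] 0.146 10.05
[0.5258 0.0966 0.145 ] [ 0.4  0.1 -0.2] 0.145 10.32
[0.5258 0.0966 0.144 ] [-0.4 -0.3 -0.2] 0.1439 10.6
[0.5258 0.0966 0.143 ] [ 0.3  0.2 -0.6] 0.1429 10.88
[0.5258 0.0966 0.142 ] [ 0.2  0.  -0.4] 0.1419 11.15
[0.5258 0.0966 0.141 ] [-0.2  0.1  0.1] 0.1409 11.43
[0.5258 0.0969 0.14  ] [-0.2  1.6  2.5] 0.1402 11.7
[0.5255 0.0975 0.139 ] [-1.4  2.9  6.5] 0.1393 11.97
```

Run:
```python
from h import *
t=np.array([.5255,.0975,.139]); a=.67
for i in range(45):
    f=step(t,a); l=f[:2]
    print(t.round(4),f.round(1),round(manip.get_time(),2))
    if np.linalg.norm(f)>20: print('big');break
    n=np.linalg.norm(l)
    if n>1: t[:2]+=l/n*min(.0005,n*2.5e-4)
    if f[2]<4: t[2]-=.0007
    elif f[2]>8: t[2]+=.0004
    if t[2]<.128: break
    if t[2]<.1345 and f[2]>5 : break
```

```text
[0.5255 0.0975 0.139 ] [-0.   1.4  4.7] 12.25
[0.5255 0.0978 0.139 ] [0.  1.5 2.8] 12.53
[0.5255 0.0982 0.1383] [0.3 1.6 0.6] 12.8
[0.5256 0.0986 0.1376] [ 0.   0.3 -0.6] 13.07
[0.5256 0.0986 0.1369] [-1.   1.1 -0.4] 13.35
[0.5253 0.0989 0.1362] [-0.  -0.4 -0. ] 13.62
[0.5253 0.0989 0.1355] [ 0.2 -0.2 -0.6] 13.9
[0.5253 0.0989 0.1348] [-0.4  0.  -0.1] 14.18
[0.5253 0.0989 0.1341] [ 0.1  0.  -0.5] 14.45
[0.5253 0.0989 0.1334] [-0.2  0.2 -0.4] 14.72
[0.5253 0.0989 0.1327] [-0.3  0.1 -0.8] 15.0
[0.5253 0.0989 0.132 ] [-1.2  0.2  3. ] 15.28
[0.525  0.0989 0.1313] [-0.2 -0.4  4.3] 15.55
[0.525  0.0989 0.1313] [ 0.5 -0.1  4.2] 15.82
[0.525  0.0989 0.1313] [ 0.7 -0.7  4.5] 16.1
[0.525  0.0989 0.1313] [ 1.4 -0.3  4.1] 16.38
[0.5254 0.0989 0.1313] [ 0.7 -0.2  3.8] 16.65
[0.5254 0.0989 0.1306] [0.3 0.6 4.1] 16.93
[0.5254 0.0989 0.1306] [0.4 0.6 3.5] 17.2
[0.5254 0.0989 0.1299] [0.4 0.7 4.4] 17.48
[0.5254 0.0989 0.1299] [0.2 1.2 4.3] 17.75
[0.5254 0.0992 0.1299] [-0.2 -1.   4.6] 18.02
[0.5254 0.0989 0.1299] [-0.2  0.1  4.4] 18.3
[0.5254 0.0989 0.1299] [-0.3  0.3  4.8] 18.57
[0.5254 0.0989 0.1299] [0.  0.4 4.6] 18.85
[0.5254 0.0989 0.1299] [-0.4  0.6  4.1] 19.12
[0.5254 0.0989 0.1299] [-1.1  1.   4.4] 19.4
[0.5251 0.0992 0.1299] [ 0.4 -0.9  4.3] 19.68
[0.5251 0.0992 0.1299] [ 1.1 -1.6  4. ] 19.95
[0.5254 0.0988 0.1299] [-0.2  0.5  4.4] 20.23
[0.5254 0.0988 0.1299] [0.  1.9 4.6] 20.5
[0.5254 0.0992 0.1299] [-0.4 -0.8  5. ] 20.77
```

Contact came at the spring (4 N) with the lugs already past the rim, so the cap is in the slots. I'll push on down to the floor at about TCP z 0.1195.

Run:
```python
from h import *
t=np.array([.5253,.0990,.1299]); a=.67
for i in range(24):
    t[2]-=.0007; f=step(t,a); l=f[:2]; n=np.linalg.norm(l)
    print(t.round(4),f.round(1),round(manip.get_position()[2],4),np.round(manip.get_torque(),2),round(manip.get_time(),2))
    if n>1.2: t[:2]+=l/n*min(.0004,n*1.5e-4)
    if f[2]>11.5 or n>8 or t[2]<.1185: break
```

```text
[0.5253 0.099  0.1292] [0.1 0.2 4.3] 0.1292 [-0.05 -0.03  0.01] 21.05
[0.5253 0.099  0.1285] [-0.3  0.1  4.5] 0.1285 [-0.04  0.02  0.03] 21.32
[0.5253 0.099  0.1278] [-0.7  0.5  4.6] 0.1278 [0.02 0.04 0.04] 21.6
[0.5253 0.099  0.1271] [-0.5  0.2  5.2] 0.1271 [-0.03  0.05 -0.02] 21.88
[0.5253 0.099  0.1264] [-0.3 -0.   5.7] 0.1264 [-0.06  0.05 -0.01] 22.15
[0.5253 0.099  0.1257] [-0.7 -0.2  5.8] 0.1257 [ 0.    0.1  -0.02] 22.43
[0.5253 0.099  0.125 ] [-0.2 -0.3  6.1] 0.125 [0.02 0.05 0.02] 22.7
[0.5253 0.099  0.1243] [-0.1  0.1  6.5] 0.1243 [0.   0.07 0.07] 22.98
[0.5253 0.099  0.1236] [-0.7  0.3  6.9] 0.1236 [ 0.03  0.07 -0.  ] 23.25
[0.5253 0.099  0.1229] [-0.7 -0.2  6.9] 0.123 [ 0.05  0.08 -0.03] 23.52
[0.5253 0.099  0.1222] [-1.1 -0.4  7.6] 0.1223 [ 0.03  0.08 -0.03] 23.8
[0.5253 0.099  0.1215] [-0.9 -0.3  7.9] 0.1216 [-0.02  0.19 -0.02] 24.07
[0.5253 0.099  0.1208] [-1.2  0.3  7.7] 0.1209 [-0.    0.16  0.04] 24.35
[0.5251 0.099  0.1201] [-0.6 -0.6  8.5] 0.1203 [-0.1   0.18 -0.04] 24.62
[0.5251 0.099  0.1194] [-0.7 -0.3  8.7] 0.1196 [-0.06  0.13 -0.03] 24.9
[0.5251 0.099  0.1187] [-1.8 -1.1 11.8] 0.1193 [-0.13  0.34  0.02] 25.18
```

Run:
```python
from h import *
t=np.array([.5252,.0990,.1197]); a=.67
for i in range(30):
    a-=.04; f=step(t,a); l=f[:2]; n=np.linalg.norm(l); m=np.mean([manip.get_torque()[2] for _ in range(3)])
    print(round(a,2),t.round(4),f.round(1),round(m,2),round(manip.get_time(),2))
    if n>1.5: t[:2]+=l/n*min(.0003,n*1e-4)
    if f[2]>12: t[2]+=.0003
    if abs(m)>.35 or n>10 or f[2]>18 or manip.get_time()>45: break
```

```text
0.63 [0.5252 0.099  0.1197] [-0.1 -0.4  8.3] -0.05 25.45
0.59 [0.5252 0.099  0.1197] [-0.1  0.   8.5] -0.01 25.73
0.55 [0.5252 0.099  0.1197] [-0.6 -0.5  8.6] -0.1 26.0
0.51 [0.5252 0.099  0.1197] [-0.2 -0.5  8.2] -0.08 26.27
0.47 [0.5252 0.099  0.1197] [-1.1 -0.4  7.7] -0.05 26.55
0.43 [0.5252 0.099  0.1197] [-0.1 -0.4  8.5] -0.11 26.82
0.39 [0.5252 0.099  0.1197] [ 0.4 -0.3  7.6] -0.03 27.1
0.35 [0.5252 0.099  0.1197] [-0.3 -0.2  8. ] -0.08 27.38
0.31 [0.5252 0.099  0.1197] [ 0.  -0.8  8.5] -0.09 27.65
0.27 [0.5252 0.099  0.1197] [-0.1 -0.2  8.2] -0.01 27.93
0.23 [0.5252 0.099  0.1197] [-0.2  0.   8.4] -0.06 28.2
0.19 [0.5252 0.099  0.1197] [-0.3 -0.7  8.4] -0.07 28.48
0.15 [0.5252 0.099  0.1197] [-0.2 -0.6  8.5] -0.07 28.75
0.11 [0.5252 0.099  0.1197] [-0.2 -0.4  8.2] -0.04 29.02
0.07 [0.5252 0.099  0.1197] [-0.3 -0.6  7.7] -0.04 29.3
0.03 [0.5252 0.099  0.1197] [ 0.1 -0.7  8.3] -0.03 29.57
-0.01 [0.5252 0.099  0.1197] [ 0.1 -0.6  8.6] -0.03 29.85
-0.05 [0.5252 0.099  0.1197] [-0.1 -0.9  8.1] -0.03 30.12
-0.09 [0.5252 0.099  0.1197] [-0.3 -0.4  8.4] -0.04 30.4
-0.13 [0.5252 0.099  0.1197] [0.1 0.4 8.1] -0.02 30.68
-0.17 [0.5252 0.099  0.1197] [ 0.1 -2.3  8.7] 0.38 30.95
```

Stop felt after 0.84 rad, with the moment jumping to +0.38 Nm. I'll hold that yaw and let the spring lift the cap.

Run:
```python
from h import *
t=np.array([.5252,.0990,.1197]); a=-.17
for i in range(14):
    t[2]+=.0006; f=step(t,a); m=manip.get_torque()[2]
    print(t.round(4),round(manip.get_position()[2],4),f.round(1),round(m,2),round(manip.get_time(),2))
    if f[2]<.5 or np.linalg.norm(f[:2])>10: break
```

```text
[0.5252 0.099  0.1203] 0.1203 [ 1.6 -3.1  4. ] 0.51 31.23
[0.5252 0.099  0.1209] 0.1208 [ 2.4 -3.4  1.1] 0.42 31.5
[0.5252 0.099  0.1215] 0.1214 [ 3.1 -4.4  0.2] 0.37 31.77
```

Run:
```python
from h import *
t=np.array([.5252,.0990,.1209]); a=-.17
for i in range(22):
    f=step(t,a); m=np.mean([manip.get_torque()[2] for _ in range(3)]); l=f[:2]; n=np.linalg.norm(l)
    print(t.round(4),round(a,3),round(manip.get_position()[2],4),f.round(1),round(m,2),round(manip.get_time(),2))
    if t[2]>.1262 or n>10 or f[2]<-3: break
    if n>1: t[:2]+=l/n*min(.0003,n*1e-4)
    if m>.15: a+=.006
    elif m<.02: a-=.006
    if f[2]>1.5: t[2]+=.0006
```

```text
[0.5252 0.099  0.1209] -0.17 0.1213 [ 1.7 -5.   6.5] 0.39 32.05
[0.5253 0.0987 0.1215] -0.164 0.1217 [ 1.8 -3.2  6. ] 0.27 32.33
[0.5254 0.0985 0.1221] -0.158 0.1222 [ 0.9 -0.9  6.1] 0.17 32.6
[0.5255 0.0984 0.1227] -0.152 0.1229 [0.8 0.1 6.5] -0.02 32.88
[0.5255 0.0984 0.1233] -0.158 0.1234 [0.4 1.3 6.9] 0.16 33.15
[0.5256 0.0985 0.1239] -0.152 0.124 [-0.2  1.7  6.8] 0.03 33.42
[0.5256 0.0987 0.1245] -0.152 0.1245 [0.6 0.6 7.2] 0.05 33.7
[0.5256 0.0987 0.1251] -0.152 0.1251 [-0.1  0.7  7. ] 0.02 33.98
[0.5256 0.0987 0.1257] -0.158 0.1253 [1.4 0.6 0.4] 0.16 34.25
[0.5257 0.0987 0.1257] -0.152 0.1254 [ 1.5  1.  -2.3] 0.01 34.52
[0.5259 0.0988 0.1257] -0.158 0.1254 [ 0.5 -0.6 -3.8] 0.19 34.8
```

The cap rose exactly 6 mm to TCP z 0.1253 and now resists further lift, so it is in the notches. Release, retreat, and look.

Run:
```python
from h import *
f=step([.5257,.0987,.1252],-.155); print(f.round(1))
manip.command_gripper(.05,20); print(manip.get_width(),manip.get_contact_force())
manip.servo_line([.5257,.0987,.22],rate=.08)
manip.move_to([.35,-.35,.3],ori(-.2,-1)); manip.hold(.3)
a=snap('scene','scene4.png'); b=snap('top','top4.png'); print(manip.get_time(),manip.get_contact_force())
f=lambda c,u,v,w:cv2.resize(c['image'][v-w:v+w,u-w:u+w,::-1],(400,400),interpolation=cv2.INTER_CUBIC)
cv2.imwrite('pics/z4.png',cv2.convertScaleAbs(np.hstack([f(a,318,160,35),f(b,295,215,35)]),alpha=1.3))
```

```text
[-0.9 -0.   1.3]
0.04990051169742548 [ 0.17812123 -0.3002586  -0.82871125]
39.0083 [-0.37999744  1.00879869 -0.12075417]
```

View pics/z4.png

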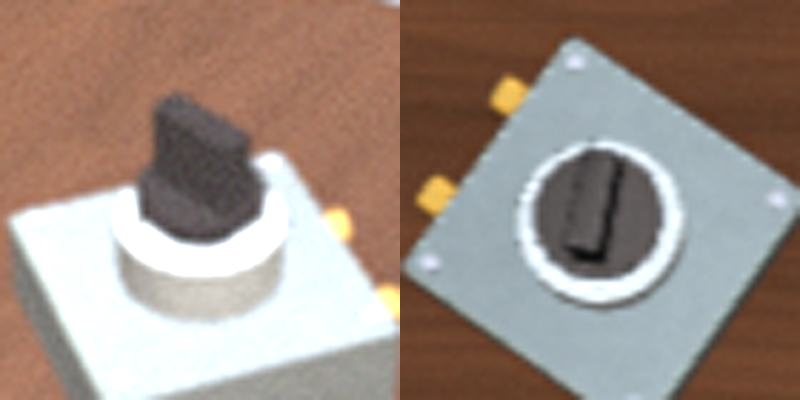

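View pics/top4.png

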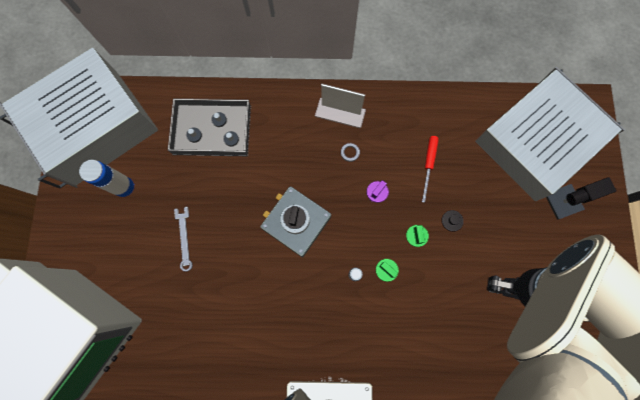

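The cap sits level and centred in the collar at about top pixel (295,217). The wing is at about -0.17 rad, which matches the stop, and the other things are unmoved.

```bash
python3 -c "
from h import *
manip.sign_off(); print(manip.get_time())"
```

```text
the job is handed in; nothing more can be done
the job is handed in; nothing more can be done
```

The black bayonet cap is locked in the detector port and released, and I handed the job in at about 39 s, within the 72 s limit.

- **Fit:** The lugs went straight into the slots at the angle I measured in the images (0.67 rad), so no rotating search was needed. I pushed the cap down against the spring to the floor, reaching about 12 N.
- **Turn:** I turned it 0.84 rad clockwise until the stop showed as a jump in moment to about 0.4 Nm, peaking at about 0.5 Nm.
- **Lock:** On the first let-up, friction at the stop held the cap back. I eased the twist and side load, and it rose the expected 6 mm. It then resisted a light upward pull of about 4 N before I let go.
- **Last checks:** The final pictures show the cap level and centred, with the wing at about the stop angle. The gripper is clear and nothing else on the table has moved as far as I can see.
- **Disagreement:** The two cameras put the collar centre about 6 mm apart. I settled the centring by contact force, about 2 mm from my first estimate.

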